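# Sort the kiln props into their store crates

### The arm

A 6-joint arm with a two-finger parallel gripper is mounted at the origin on the work surface; the furniture and walls round the work are solid. World frame = base frame: x ahead of the robot, y to its left, z up, the work surface at z = 0. Lengths are in mm, angles in rad, forces in N, time in s.
With the tool pointing down it reaches from about 350 to 975 mm from the base axis. Payload 7.1 kg.
Tool frame: the origin (TCP) lies between the finger pads; the fingertips stand 14 mm ahead of it and the grasp point (between the pads) lies 5 mm behind it; z points along the fingers, y is the line along which they close (so a half turn about z gives the same grasp; the last joint's range is limited). The gripper opens to 88 mm and grips with 3 to 60 N. Pads are 20 mm wide; open, the fingers measure 115 mm over their backs; the gripper's body (75 mm by 178 mm) begins 61 mm behind the grasp point.
Start: joints at [1.163, 0.423, 1.63, -0, 1.089, -0.019], TCP at [236.892, 578.349, 236.675] pointing down, gripper open.
Joint ranges: [-3, 3], [-0.9, 2.11], [0.09, 2.58], [-1.31, 4.45], [0.11, 2.69], [-2.54, 2.54]. Speed limits (rad/s): [2.39, 2.39, 3.01, 3.14, 3.14, 3.14].

### API

Orientations are given as a rotation vector (axis times angle).
In Python, from workcell import ctrl gives the robot as it stands. The module is installed in compiled form; this text tells all that it offers.
- The arm moves only by the tool servo_tool, never from a script. Its argument "plan" is a list of rows, each a list of 3 entries, a list of its own where there are three numbers: the closure, from 0 (fully open) to 1 (shut), then the shift along the world's x, y, z in mm, then the turn about the world's z in degrees. In form: [[hand, [x, y, z], yaw], ...]. A call has 1 to 10 rows; each row is the pose to reach, as a shift and turn from the pose commanded when the call began; what a row does not reach only later rows make up. A row lasts 1/12 s, in which the tool goes at most 41.7 mm and 7.16 degrees, less where a joint would pass 70% of its speed; a pose out of reach is approached as far as the arm can. A call with a gripper value outside its range is refused whole. The fingers move at their own pace and stop on an object; the grip force is fixed at half the most. Time passes only in rows, so rows that repeat a pose let the fingers close. It gives the time, the measured TCP pose, the force, the opening and the grip force at its end, in the units of the state.
- ctrl.get_obs(): the state, without advancing time (a new reading comes with each control period).
- ctrl.get_image(name): name is "scene" or "top" or "wrist"; returns the picture (400x640x3 uint8, blue, green, red); there is no depth.
- ctrl.camera_info(name): a dict with "fovy" (degrees; the focal length in pixels is half the picture's height over the tangent of half this angle, whatever the lens; pixels are square), "cx", "cy" (the principal point, pixels), "rvec" (rotation vector, rad) and "tvec" (3), from world to camera coordinates, as OpenCV has them; the wrist camera has in their place "T_tool_cam" (4x4, takes a point from camera to tool coordinates, whose origin is the TCP and whose axes are the flange's). Camera axes: x right, y down, z forward; pixel columns grow to the right and rows downward; lengths in mm; the calibration is good to about 2 mm. A picture is of the moment at which its call begins: read the wrist's pose just before it. camera_info takes no time and is no camera call.
- ctrl.close_job(): hands the job in; it is judged then, once.
The state is a dict: "t": time; "qpos": joint angles; "qvel": joint speeds; "joint_torque": joint torques, N m; "ee_pos": TCP position; "orientation": TCP orientation; "ft_force": force on the tool from outside, world axes, zero at the start; "moment": the same for the moment, N m; "width": finger opening in mm; "grasp_force": force on a finger pad.
Only numpy, scipy, OpenCV 4.12 (cv2) and the standard library are available. Lean on these libraries where they do the work, as an engineer would, in place of code of your own. Each camera call takes 0.05 s, during which the arm holds its last target. There are 200 camera calls.

### The job

The kiln has been unpacked and its props stand mixed on the table. Put every loose prop away with its own kind, each upright in an empty cell of its own: the two tall square props in the deep crate, the two short square props in the shallow square-celled crate, the round prop in the block with round holes; each already holds one prop of its kind at the far end. Set each prop down on the cell floor before you let go, for dropped props chip.

Things in the scene. Friction and masses are not known exactly. Their poses are not given: they have to be found in the camera images.
- tall_prop_1: Tall square kiln prop, buff fired clay: 40 x 40 mm, 100 mm tall, 18 mm bore on its axis; 190 to 330 g. Starts upright on the table among the other loose props. Belongs in the deep crate. Origin: centre of its underside; z up its long axis, x and y normal to its flat sides (grip it across two flats near the top).
- tall_prop_2: Tall square kiln prop, buff fired clay: 40 x 40 mm, 100 mm tall, 18 mm bore on its axis; 190 to 330 g. Starts upright on the table among the other loose props. Belongs in the deep crate. Origin: centre of its underside; z up its long axis, x and y normal to its flat sides (grip it across two flats near the top).
- short_prop_1: Short square kiln prop, buff fired clay: 40 x 40 mm, 60 mm tall, 18 mm bore on its axis; 110 to 200 g. Starts upright on the table among the other loose props. Belongs in the shallow crate with square cells. Origin: centre of its underside; z up its long axis, x and y normal to its flat sides (grip it across two flats near the top).
- short_prop_2: Short square kiln prop, buff fired clay: 40 x 40 mm, 60 mm tall, 18 mm bore on its axis; 110 to 200 g. Starts upright on the table among the other loose props. Belongs in the shallow crate with square cells. Origin: centre of its underside; z up its long axis, x and y normal to its flat sides (grip it across two flats near the top).
- round_prop_1: Round tubular kiln prop, pale buff fired clay: 44 mm outside diameter, 60 mm tall, 22 mm bore; 100 to 190 g. Starts upright on the table among the other loose props. Belongs in the block with round holes. Origin: centre of its underside; z up its axis.
- tall_crate: Deep plywood crate for the tall square props: 202 x 72 mm, walls 50 mm high and 7 mm thick, three cells 58 x 58 mm. Fixed. Cells 8 mm above the underside, in a row along its x, centred at x = -65, 0, +65 mm, y = 0; the +65 one (far from the robot) already holds a stored tall prop, the others are empty. Origin: centre of the underside, z up.
- short_crate: Shallow plywood crate for the short square props: 202 x 72 mm, walls 30 mm high and 7 mm thick, three cells 58 x 58 mm. Fixed. Cells 8 mm above the underside, in a row along its x, centred at x = -65, 0, +65 mm, y = 0; the +65 one (far from the robot) already holds a stored short prop, the others are empty. Origin: centre of the underside, z up.
- round_block: Light-wood block for the round props: 202 x 72 mm, 30 mm high, with three round holes (cells) 60 mm in diameter. Fixed. Hole floors 8 mm above the underside, in a row along its x, centred at x = -65, 0, +65 mm, y = 0; the +65 one (far from the robot) already holds a stored round prop, the others are empty. Origin: centre of the underside, z up.

How it is judged:
By the outcome, as a careful person would: the job done as asked, in the order asked, and still so for the second after the job is handed in, with the robot touching nothing.
It also fails if it takes over 136 s, if anything falls off the work surface, if the arm or the gripper's body presses on something with over 40 N, if the wrist force passes 120 N, or if a joint passes its speed limit or range.

## Working session

There is one attempt and no reset: what is moved stays moved. The work goes in short steps, Python scripts to look and compute and a tool call to move; the robot and the scene stay as the last step left them, time stands still between calls to the robot, and variables do not carry over. Pictures are saved under pics/ and viewed, at most 17 in all, crops included, and the job is handed in when it is done.

Besides the shell and the picture viewer there is one more tool, called after ">>>" in YAML: its name, and indented under it one key for each argument. servo_tool: Moves the arm, as the interface text tells. Its arguments: {"type":"object","properties":{"plan":{"type":"array"}},"required":["plan"]}

```bash
mkdir -p pics && python3 - <<'E'
from workcell import ctrl
import cv2
o=ctrl.get_obs();print({k:(v if not hasattr(v,'round') else v.round(3)) if not isinstance(v,list) else v for k,v in o.items()})
for n in("scene","top","wrist"):
    print(n,ctrl.camera_info(n)); cv2.imwrite(f"pics/{n}0.png",ctrl.get_image(n))
E
```

```text
{'t': 0.0, 'qpos': array([ 1.163,  0.424,  1.631, -0.   ,  1.089, -0.019]), 'qvel': array([ 0.002,  0.001, -0.001, -0.001, -0.001, -0.   ]), 'joint_torque': array([ 0.0000e+00, -5.4463e+01, -2.7367e+01,  6.4000e-02,  2.3000e-02,
       -0.0000e+00]), 'ee_pos': array([236.677, 577.883, 235.901]), 'orientation': array([-6.070e-01, -3.082e+00,  2.000e-03]), 'ft_force': array([ 0.159,  0.077, -0.38 ]), 'moment': array([ 0.013, -0.005,  0.034]), 'grasp_force': 0.0, 'width': 87.44355767859605}
scene {'fovy': 57.696747309543156, 'cx': 323.88597094106433, 'cy': 195.71282548741158, 'rvec': array([ 2.15074486, -0.60473554,  0.27031443]), 'tvec': array([-410.04403634,  218.21953259,  799.00900147])}
top {'fovy': 54.45788113915077, 'cx': 322.96031785165695, 'cy': 203.25561313767906, 'rvec': array([ 2.12182313, -2.13129582,  0.17596135]), 'tvec': array([ 28.43161939, 490.42376075, 872.98354178])}
wrist {'fovy': 63.01342920128273, 'cx': 322.8680443604219, 'cy': 202.02839749624133, 'T_tool_cam': array([[-1.39225271e-03, -9.58277552e-01, -2.85835960e-01,
         8.01050932e+01],
       [ 9.99999000e-01, -1.40501020e-03, -1.60447199e-04,
        -1.32725251e-01],
       [-2.47849490e-04, -2.85835897e-01,  9.58278549e-01,
        -1.48820806e+02],
       [ 0.00000000e+00,  0.00000000e+00,  0.00000000e+00,
         1.00000000e+00]])}
```

View pics/top0.png

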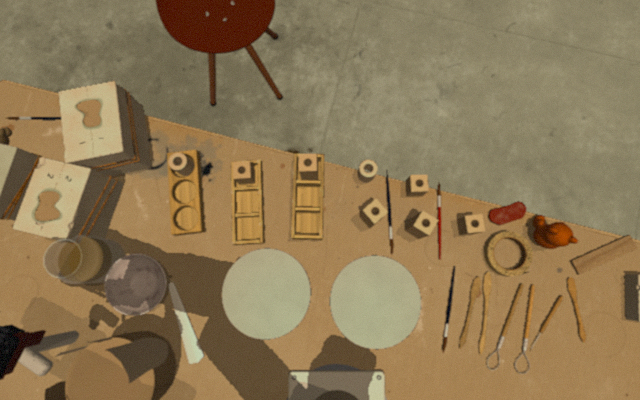

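View pics/scene0.png

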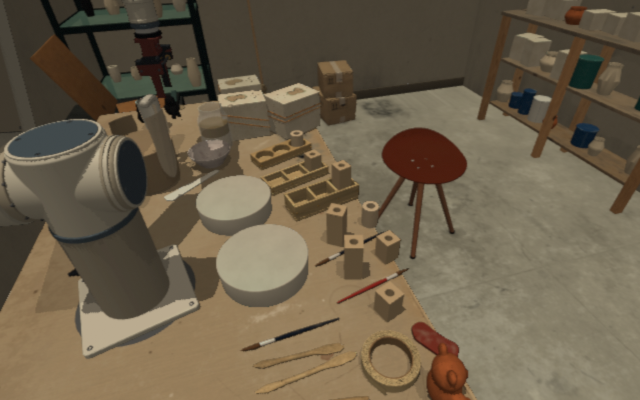

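The top view shows the loose props: round (368,170), tall (374,210), tall (425,222), short (418,184) and short (474,223). The round block is at (185,192), the short crate at (247,200) and the tall crate at (308,195), each with its stored prop at the upper end. The scene view agrees on which props are tall, short and round.

```bash
cat >h.py <<'E'
import numpy as np,cv2
from scipy.spatial.transform import Rotation as R
from workcell import ctrl
def cam(n,o=None):
    c=ctrl.camera_info(n); f=200/np.tan(np.radians(c['fovy']/2))
    K=np.array([[f,0,c['cx']],[0,f,c['cy']],[0,0,1]])
    if n!='wrist':
        Rm=R.from_rotvec(c['rvec']).as_matrix(); return K,Rm.T,-Rm.T@c['tvec']
    o=o or ctrl.get_obs()
    T=np.array(c['T_tool_cam']);Rt=R.from_rotvec(o['orientation']).as_matrix()
    return K,Rt@T[:3,:3],Rt@T[:3,3]+o['ee_pos']
def ray(c,uv,z):
    K,Rw,p=c; d=np.atleast_2d(np.c_[np.reshape(uv,(-1,2)),np.ones(len(np.reshape(uv,(-1,2))))])@np.linalg.inv(K).T@Rw.T
    return p+d*((z-p[2])/d[:,2])[:,None]
def proj(c,P):
    K,Rw,p=c; q=(np.atleast_2d(P)-p)@Rw@K.T; return q[:,:2]/q[:,2:]
E
python3 - <<'E'
from h import *
c=cam('top')
for n,uv,z in [('round',(368,170),60),('tallA',(374,210),100),('tallB',(425,222),100),('shortA',(418,184),60),('shortB',(474,223),60),
 ('st round',(178,161),68),('st short',(242,170),68),('st tall',(308,162),108)]: print(n,ray(c,uv,z).round(0)[0])
for n,z,q in [('rblk',30,[(166,153),(198,150),(172,235),(203,232)]),('scr',30,[(232,162),(262,160),(232,243),(263,242)]),('tcr',50,[(296,154),(324,154),(291,239),(323,239)])]: print(n,ray(c,q,z).round(0)[:,:2].tolist())
im=cv2.imread('pics/top0.png')[140:260,150:500]
cv2.imwrite('pics/c1.png',cv2.resize(im,(800,274),interpolation=cv2.INTER_CUBIC))
E
```

```text
round [566. -80.  60.]
tallA [465. -86. 100.]
tallB [ 438. -197.  100.]
shortA [ 532. -195.   60.]
shortB [ 440. -319.   60.]
st round [588. 365.  68.]
st short [566. 214.  68.]
st tall [573.  59. 108.]
rblk [[620.0, 411.0], [627.0, 333.0], [418.0, 384.0], [425.0, 310.0]]
scr [[596.0, 248.0], [601.0, 175.0], [399.0, 241.0], [401.0, 168.0]]
tcr [[609.0, 90.0], [609.0, 23.0], [406.0, 100.0], [406.0, 26.0]]
```

View pics/wrist0.png

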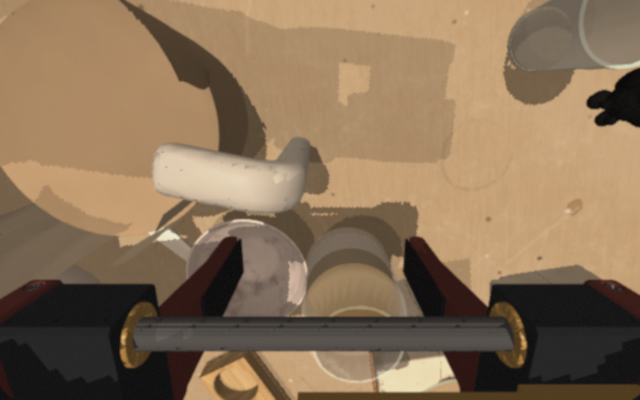

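The wrist view shows the jars and the edge of the round block at lower left (230,380). The fingers hide the picture below about row 240. I'll fly over the crates first.

>>> servo_tool:
  plan:
    - [0,[0,0,41],0]
    - [0,[0,0,82],0]
    - [0,[20,-25,104],5]
    - [0,[46,-56,104],10]
    - [0,[72,-87,104],15]
    - [0,[98,-118,104],22]
    - [0,[124,-149,104],22]
    - [0,[150,-180,104],22]
    - [0,[176,-211,104],22]
    - [0,[202,-242,104],22]

```text
t: 0.98
ee_pos: [439.7, 334.6, 340.6]
orientation: [-0.007, -3.141, 0.0]
ft_force: [0.5, 1.0, 0.9]
width: 87.5
grasp_force: 0.0
```

>>> servo_tool:
  plan:
    - [0,[25,-31,0],0]
    - [0,[50,-62,0],0]
    - [0,[75,-93,0],0]
    - [0,[100,-126,0],0]
    - [0,[100,-126,0],0]
    - [0,[100,-126,0],0]
    - [0,[100,-126,0],0]

```text
t: 1.57
ee_pos: [538.5, 210.4, 340.3]
orientation: [-0.009, -3.141, -0.0]
ft_force: [0.1, -0.1, -0.2]
width: 87.9
grasp_force: 0.0
```

```bash
python3 - <<'E'
from h import *
o=ctrl.get_obs();print(o['ee_pos'].round(1),o['orientation'].round(3),o['qpos'].round(2),o['t'])
im=ctrl.get_image('wrist');cv2.imwrite('pics/w1.png',im)
import pickle;pickle.dump(o,open('o1.pkl','wb'))
c=cam('wrist',o)
print(proj(c,[[566,214,68],[573,59,108],[588,365,68]]).round())
E
```

```text
[538.5 210.4 340.3] [-0.009 -3.141 -0.   ] [ 0.35  0.25  1.63  0.    1.26 -1.21] 1.5667
[[325. 189.]
 [199. 204.]
 [437. 204.]]
```

View pics/w1.png

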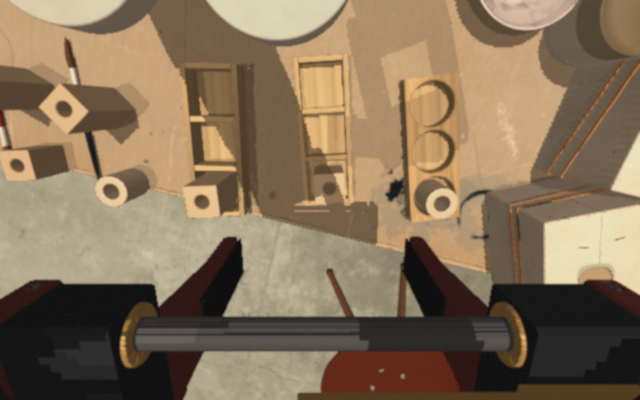

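The view shows the tall crate at (185–245, 63–215), the short crate at (293–352, 55–205) and the round block at (403–460, 73–220). The stored props sit at their low ends, the ends far from the robot. I'll enlarge to read the corners.

```bash
python3 - <<'E'
import cv2
im=cv2.imread('pics/w1.png')[45:225,175:470]
cv2.imwrite('pics/c2.png',cv2.resize(im,None,fx=2.7,fy=2.7,interpolation=cv2.INTER_CUBIC))
E
```

```text
(no output)
```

View pics/c2.png

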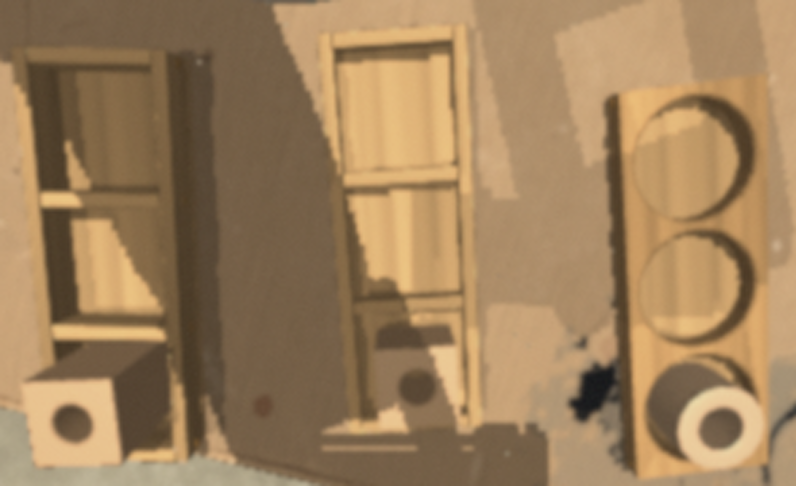

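```bash
python3 - <<'E'
from h import *
import pickle
c=cam('wrist',pickle.load(open('o1.pkl','rb')))
W=lambda q,z: ray(c,np.array(q,float)/2.7+[175,45],z)[:,:2]
for n,q,z in [('tall TL TR BR',[(14,50),(167,50),(187,460)],50),('short TL TR BR BL',[(320,35),(467,26),(480,428),(345,430)],30),('round',[(620,90),(765,77),(768,465),(640,478)],30),('holes',[(692,157),(695,287)],30),('stored t',[(73,423)],108),('st s',[(417,387)],68),('st r',[(721,427)],68),
 ('short divider mid',[(401,178),(411,302)],30),('tall div',[(101,199),(109,331)],50)]:
    P=W(q,z);print(n,P.round(1).tolist(),[round(float(np.linalg.norm(a-b)),1) for a,b in zip(P,P[1:])])
for u,z in [((64,108),100),((17,163),60),((114,189),60)]: print(ray(c,u,z).round(0))
E
```

```text
tall TL TR BR [[407.8, 33.9], [408.3, 104.5], [608.2, 98.6]] [70.6, 200.0]
short TL TR BR BL [[399.8, 173.8], [396.3, 244.4], [597.7, 254.4], [598.3, 180.9]] [70.7, 201.7, 73.5]
round [[425.6, 319.6], [420.2, 389.8], [620.2, 413.7], [627.3, 343.6]] [70.4, 201.5, 70.4]
holes [[457.2, 357.5], [522.0, 364.7]] [65.1]
stored t [[570.4, 63.4]] []
st s [[564.9, 219.4]] []
st r [[586.6, 371.2]] []
short divider mid [[466.3, 212.3], [528.7, 217.1]] [62.6]
tall div [[474.7, 67.2], [539.2, 64.5]] [64.6]
[[460. -85. 100.]]
[[ 529. -194.   60.]]
[[566. -73.  60.]]
```

The corners come out at 70–73 by 200–202 mm against 72 × 202, and the hole spacing is 65 mm, so the crate measurement is good. Next I'll look at the props.

>>> servo_tool:
  plan:
    - [0,[0,-41,0],0]
    - [0,[0,-82,0],0]
    - [0,[0,-123,0],0]
    - [0,[0,-164,0],0]
    - [0,[0,-205,0],0]
    - [0,[0,-246,0],0]
    - [0,[0,-287,0],0]
    - [0,[0,-328,0],0]
    - [0,[-5,-369,0],0]
    - [0,[-20,-400,0],0]

```text
t: 2.45
ee_pos: [519.8, -190.7, 340.8]
orientation: [0.004, 3.14, -0.001]
ft_force: [-0.0, 0.1, -0.8]
width: 87.8
grasp_force: 0.0
```

>>> servo_tool:
  plan:
    - [0,[0,0,0],0]
    - [0,[0,0,0],0]
    - [0,[0,0,0],0]
    - [0,[0,0,0],0]

```text
t: 2.78
ee_pos: [519.3, -187.8, 340.8]
orientation: [0.004, 3.141, 0.0]
ft_force: [-0.9, 0.3, 1.1]
width: 87.8
grasp_force: 0.0
```

```bash
python3 - <<'E'
from h import *
o=ctrl.get_obs();print(o['ee_pos'].round(1),o['orientation'].round(3),o['qpos'].round(2),o['t'])
im=ctrl.get_image('wrist')
import pickle;pickle.dump(o,open('o2.pkl','wb'));cv2.imwrite('pics/w2.png',im)
cv2.imwrite('pics/c3.png',cv2.resize(im[50:250,150:550],None,fx=2,fy=2,interpolation=cv2.INTER_CUBIC))
E
```

```text
[ 519.3 -187.8  340.8] [0.004 3.141 0.   ] [-0.37  0.21  1.68  0.    1.25 -1.94] 2.7833
```

View pics/c3.png

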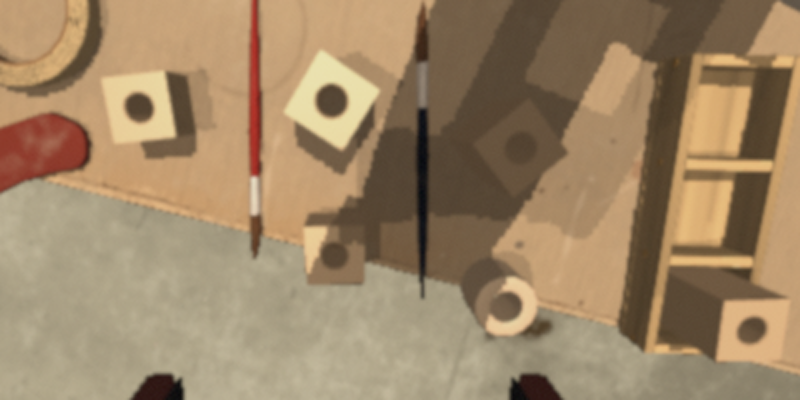

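The crop shows bores at shortB (139,107), tallB (331,100), tallA (520,147), shortA (334,255) and round (506,306), with the top-face corners clear for each.

```bash
python3 - <<'E'
from h import *
import pickle
c=cam('wrist',pickle.load(open('o2.pkl','rb')));ct=cam('top')
W=lambda q,z: ray(c,np.array(q,float)/2+[150,50],z)
for n,z,b,q in [('shortB',60,(139,107),[(102,78),(163,70),(177,137),(112,145)]),('tallB',100,(331,100),[(322,50),(380,93),(344,152),(284,113)]),
 ('tallA',100,(520,147),[(528,97),(567,150),(516,198),(472,147)]),('shortA',60,(334,255),[(305,226),(365,224),(363,285),(306,284)]),('round',60,(506,306),None)]:
    B=W(b,z);print(n,B.round(1)[0],'top px',proj(ct,B).round(0)[0])
    if q:
        P=W(q,z)[:,:2];e=np.roll(P,-1,0)-P;L=np.linalg.norm(e,axis=1);a=np.degrees(np.arctan2(e[:,1],e[:,0]))%90
        print('  mean',P.mean(0).round(1),'L',L.round(1),'ang',a.round(1),'rect',cv2.minAreaRect(P.astype(np.float32))[1:])
E
```

```text
shortB [ 437.5 -317.2   60. ] top px [473. 224.]
  mean [ 438.  -317.6] L [38.6 40.7 42.3 40.6] ang [6.8 7.8 6.5 2.7] rect ((40.691585540771484, 42.267066955566406), 6.527427673339844)
tallB [ 434.2 -195.4  100. ] top px [424. 224.]
  mean [ 435.6 -194.5] L [39.9 38.6 40.7 40.3] ang [54.9 57.7 57.4 56.5] rect ((40.68597412109375, 40.349082946777344), 56.53672790527344)
tallA [460.7 -85.8 100. ] top px [374. 212.]
  mean [461.6 -85.3] L [38.6 39.2 40.5 41.1] ang [40.2 45.  43.1 42.2] rect ((40.53337097167969, 41.08787536621094), 43.05741500854492)
shortA [ 533.1 -195.2   60. ] top px [418. 183.]
  mean [ 533.2 -194.7] L [39.8 41.8 38.8 39.8] ang [ 1.7 88.4 88.7 89.7] rect ((39.754234313964844, 41.836219787597656), 88.7319107055664)
round [569.4 -77.3  60. ] top px [367. 169.]
```

Every face measures about 40 mm and the bores project back onto the top camera's pixels, so the poses hold. I'll take tallA first, at (461,-85.5) with its sides at 42.7°, and go above it.

>>> servo_tool:
  plan:
    - [0,[-10,18,-30],-7]
    - [0,[-20,36,-60],-14]
    - [0,[-30,54,-90],-21]
    - [0,[-40,72,-120],-28]
    - [0,[-50,90,-150],-35]
    - [0,[-58,104,-180],-42]
    - [0,[-58,104,-190],-47]
    - [0,[-58,104,-190],-47]
    - [0,[-58,104,-190],-47]
    - [0,[-58,104,-190],-47]

```text
t: 3.67
ee_pos: [462.3, -85.5, 151.7]
orientation: [1.253, 2.878, 0.001]
ft_force: [0.2, 0.3, 1.4]
width: 87.9
grasp_force: 0.0
```

```bash
cat >>h.py <<'E'
def st():
    o=ctrl.get_obs();M=R.from_rotvec(o['orientation']).as_matrix()
    print('t',round(o['t'],2),'pos',o['ee_pos'].round(1),'yaw',round(np.degrees(np.arctan2(M[1,0],M[0,0]))%360,1),'q6',round(o['qpos'][5],2),'w',round(o['width'],1),'F',o['ft_force'].round(1),round(o['grasp_force'],1))
    return o
E
python3 - <<'E'
from h import *
o=st(); im=ctrl.get_image('wrist');st()
cv2.imwrite('pics/w3.png',im)
print(proj(cam('wrist',o),[[461,-85.5,100],[461,-85.5,0]]).round())
E
```

```text
t 3.67 pos [462.3 -85.5 151.7] yaw 132.9 q6 -0.96 w 87.9 F [0.2 0.3 1.4] 0.0
t 3.72 pos [462.3 -85.7 151.9] yaw 132.9 q6 -0.96 w 87.7 F [ 0.9 -0.2  0.8] 0.0
[[323. 230.]
 [323. 191.]]
```

View pics/w3.png

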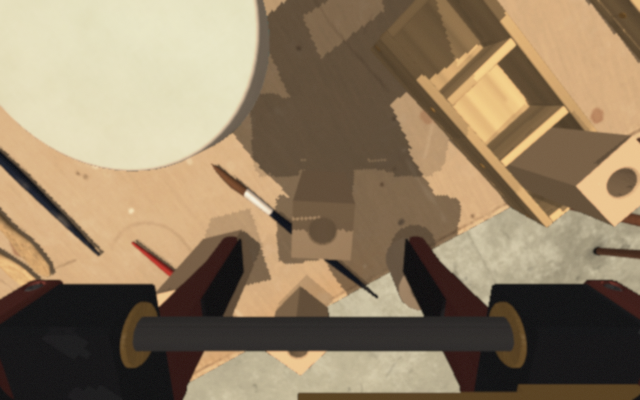

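The bore is at (322,231), predicted (323,230), and the prop is square between the fingers. I'll go down and grip.

>>> servo_tool:
  plan:
    - [0,[-1,0,-25],0]
    - [0,[-1,0,-50],0]
    - [0,[-1,0,-73],0]
    - [0,[-1,0,-73],0]
    - [1,[-1,0,-73],0]
    - [1,[-1,0,-73],0]
    - [1,[-1,0,-73],0]
    - [1,[-1,0,-73],0]
    - [1,[-1,0,-73],0]
    - [1,[-1,0,-73],0]

```text
t: 4.55
ee_pos: [460.3, -85.7, 78.4]
orientation: [1.259, 2.877, 0.0]
ft_force: [-0.9, -0.3, 0.8]
width: 51.2
grasp_force: 0.0
```

>>> servo_tool:
  plan:
    - [1,[0,0,0],0]
    - [1,[0,0,0],0]
    - [1,[0,0,0],0]
    - [1,[0,0,0],0]
    - [1,[0,0,0],0]
    - [1,[0,0,0],0]

```text
t: 5.05
ee_pos: [460.2, -85.7, 77.9]
orientation: [1.259, 2.878, 0.0]
ft_force: [0.1, 0.6, 5.8]
width: 40.3
grasp_force: 29.6
```

>>> servo_tool:
  plan:
    - [1,[0,0,15],0]
    - [1,[0,0,40],0]
    - [1,[0,0,70],0]
    - [1,[2,8,100],5]
    - [1,[9,30,125],11]
    - [1,[18,57,130],18]
    - [1,[27,85,130],25]
    - [1,[36,112,130],32]
    - [1,[44,138,130],39]
    - [1,[48,152,130],45]

```text
t: 5.88
ee_pos: [508.1, 68.7, 207.4]
orientation: [-0.051, -3.141, -0.001]
ft_force: [0.1, -0.2, -2.1]
width: 40.6
grasp_force: 29.6
```

>>> servo_tool:
  plan:
    - [1,[0,0,0],0]
    - [1,[0,0,0],0]
    - [1,[0,0,0],0]
    - [1,[0,0,0],0]

```text
t: 6.22
ee_pos: [507.3, 65.5, 207.3]
orientation: [-0.066, -3.14, 0.0]
ft_force: [-0.0, -0.2, -2.0]
width: 40.3
grasp_force: 29.6
```

```bash
python3 - <<'E'
from h import *
o=st(); im=ctrl.get_image('wrist')
cv2.imwrite('pics/w4.png',im)
print(proj(cam('wrist',o),[[508,66,50],[508,66,208],[570,63.4,108]]).round())
E
```

```text
t 6.22 pos [507.3  65.5 207.3] yaw 177.6 q6 -1.42 w 40.3 F [-0.  -0.2 -2. ] 29.6
[[323. 192.]
 [323. 271.]
 [323. 279.]]
```

View pics/w4.png

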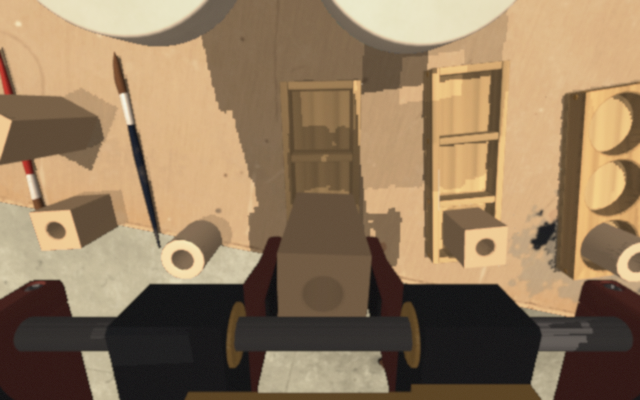

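The prop hangs upright and square over the middle cell. I'll lower it, slowly at the end.

>>> servo_tool:
  plan:
    - [1,[0,0,-25],0]
    - [1,[0,0,-50],0]
    - [1,[0,0,-75],0]
    - [1,[0,0,-95],0]
    - [1,[0,0,-108],0]
    - [1,[0,0,-116],0]
    - [1,[0,0,-118],0]
    - [1,[0,0,-119],0]
    - [1,[0,0,-120],0]
    - [1,[0,0,-120],0]

```text
t: 7.1
ee_pos: [508.5, 66.3, 88.4]
orientation: [0.063, 3.139, 0.0]
ft_force: [0.4, -0.3, -1.5]
width: 40.0
grasp_force: 29.6
```

>>> servo_tool:
  plan:
    - [1,[0,0,-1],0]
    - [1,[0,0,-1],0]
    - [1,[0,0,-1],0]

```text
t: 7.35
ee_pos: [508.1, 66.4, 87.1]
orientation: [0.062, 3.14, 0.0]
ft_force: [0.0, -0.2, -1.0]
width: 40.2
grasp_force: 29.6
```

>>> servo_tool:
  plan:
    - [1,[0,0,-1],0]
    - [1,[0,0,-1],0]
    - [1,[0,0,-1],0]

```text
t: 7.6
ee_pos: [508.1, 66.5, 86.0]
orientation: [0.062, 3.141, 0.0]
ft_force: [-1.3, 0.4, 3.5]
width: 40.2
grasp_force: 29.6
```

The force rose from -2 to +3.5 N at z = 86, exactly the expected height, so it is on the floor. I'll release it, rise, then go to tallB.

>>> servo_tool:
  plan:
    - [0,[0,0,0],0]
    - [0,[0,0,0],0]
    - [0,[0,0,0],0]
    - [0,[0,0,0],0]
    - [0,[0,0,0],0]
    - [0,[0,0,0],0]
    - [0,[0,0,5],0]
    - [0,[0,0,35],0]
    - [0,[0,0,70],0]
    - [0,[0,0,105],0]

```text
t: 8.43
ee_pos: [507.1, 66.3, 191.6]
orientation: [-0.062, -3.139, 0.0]
ft_force: [0.7, -0.2, 0.6]
width: 88.0
grasp_force: 0.0
```

>>> servo_tool:
  plan:
    - [0,[-10,-36,0],-5]
    - [0,[-20,-72,0],-10]
    - [0,[-30,-108,0],-15]
    - [0,[-40,-144,0],-20]
    - [0,[-50,-180,0],-25]
    - [0,[-60,-216,-10],-31]
    - [0,[-70,-250,-25],-31]
    - [0,[-73,-261,-40],-31]
    - [0,[-73,-261,-40],-31]
    - [0,[-73,-261,-40],-31]

```text
t: 9.27
ee_pos: [434.2, -194.8, 150.5]
orientation: [-0.902, -3.008, -0.001]
ft_force: [1.0, 1.1, 0.2]
width: 87.9
grasp_force: 0.0
```

```bash
cat >>h.py <<'E'
def look(P,name):
    o=st(); im=ctrl.get_image('wrist'); cv2.imwrite(f'pics/{name}.png',im)
    c=cam('wrist',o); u,v=proj(c,[P])[0]
    # dark bore near the predicted pixel -> world point on the prop's top plane
    x0,y0=int(u)-22,int(v)-20; g=cv2.cvtColor(im,cv2.COLOR_BGR2GRAY)[y0:y0+40,x0:x0+44]
    t,m=cv2.threshold(g,0,255,cv2.THRESH_BINARY_INV+cv2.THRESH_OTSU)
    n,_,s,ce=cv2.connectedComponentsWithStats(m)
    for i in range(1,n):
        if s[i,4]>40: print('pred',(round(u),round(v)),'blob',s[i].tolist(),(ce[i]+[x0,y0]).round(1),'->',ray(c,ce[i]+[x0,y0],P[2])[0].round(1))
E
python3 -c "
from h import *
look((435,-195,100),'w5')"
```

```text
t 9.27 pos [ 434.2 -194.8  150.5] yaw 146.6 q6 -1.43 w 87.9 F [1.  1.1 0.2] 0.0
pred (324, 233) blob [0, 0, 44, 34, 1258] [323.3 227.2] -> [ 431.2 -193.1  100. ]
```

>>> servo_tool:
  plan:
    - [0,[0,0,-25],0]
    - [0,[0,0,-50],0]
    - [0,[0,0,-72],0]
    - [0,[0,0,-72],0]
    - [1,[0,0,-72],0]
    - [1,[0,0,-72],0]
    - [1,[0,0,-72],0]
    - [1,[0,0,-72],0]
    - [1,[0,0,-72],0]
    - [1,[0,0,-72],0]

```text
t: 10.15
ee_pos: [435.3, -194.8, 79.4]
orientation: [0.899, 3.009, -0.0]
ft_force: [-0.5, -0.2, 0.6]
width: 51.1
grasp_force: 0.0
```

>>> servo_tool:
  plan:
    - [1,[0,0,0],0]
    - [1,[0,0,0],0]
    - [1,[0,0,0],0]
    - [1,[0,0,0],0]
    - [1,[0,0,0],0]
    - [1,[0,0,0],0]

```text
t: 10.65
ee_pos: [435.0, -194.8, 78.9]
orientation: [0.899, 3.01, -0.0]
ft_force: [-0.9, -1.0, 6.8]
width: 39.8
grasp_force: 29.9
```

>>> servo_tool:
  plan:
    - [1,[0,0,15],0]
    - [1,[0,0,40],0]
    - [1,[0,0,70],0]
    - [1,[0,8,100],3]
    - [1,[1,30,125],7]
    - [1,[2,65,130],12]
    - [1,[3,100,130],17]
    - [1,[4,135,130],22]
    - [1,[6,170,130],27]
    - [1,[7,205,130],31]

```text
t: 11.48
ee_pos: [441.2, 11.9, 208.3]
orientation: [-0.056, -3.14, -0.0]
ft_force: [1.7, -0.1, -2.8]
width: 39.8
grasp_force: 29.9
```

>>> servo_tool:
  plan:
    - [1,[1,30,0],0]
    - [1,[1,50,0],0]
    - [1,[1,58,0],0]
    - [1,[1,58,-10],0]
    - [1,[1,58,-35],0]
    - [1,[1,58,-60],0]
    - [1,[1,58,-60],0]
    - [1,[1,58,-60],0]

```text
t: 12.15
ee_pos: [441.4, 67.2, 147.3]
orientation: [-0.064, -3.136, 0.001]
ft_force: [0.3, -0.2, -2.5]
width: 39.9
grasp_force: 29.9
```

```bash
python3 - <<'E'
from h import *
o=st(); im=ctrl.get_image('wrist')
cv2.imwrite('pics/w6.png',im)
E
```

```text
t 12.15 pos [441.4  67.2 147.3] yaw 177.7 q6 -1.41 w 39.9 F [ 0.3 -0.2 -2.5] 29.9
```

View pics/w6.png

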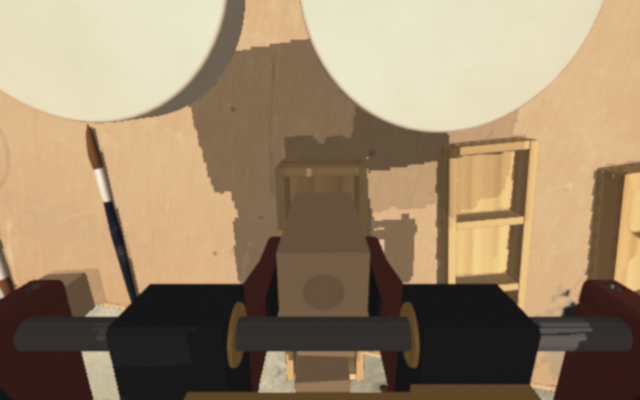

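The prop is centred over the near cell: the rim shows at (280–368,165), with the prop inside those columns. Lowering.

>>> servo_tool:
  plan:
    - [1,[1,1,-20],0]
    - [1,[1,1,-38],0]
    - [1,[1,1,-50],0]
    - [1,[1,1,-55],0]
    - [1,[1,1,-57],0]
    - [1,[1,1,-58],0]
    - [1,[1,1,-58],0]
    - [1,[1,1,-58],0]

```text
t: 12.87
ee_pos: [444.6, 69.3, 91.5]
orientation: [0.063, 3.139, 0.0]
ft_force: [0.7, -0.1, -3.5]
width: 40.4
grasp_force: 29.9
```

>>> servo_tool:
  plan:
    - [1,[0,0,-1],0]
    - [1,[0,0,-1],0]
    - [1,[0,0,-1],0]

```text
t: 13.12
ee_pos: [444.0, 69.4, 89.9]
orientation: [0.062, 3.141, 0.0]
ft_force: [-0.7, 0.1, -2.9]
width: 40.0
grasp_force: 29.9
```

>>> servo_tool:
  plan:
    - [1,[0,0,-1],0]
    - [1,[0,0,-1],0]
    - [1,[0,0,-1],0]

```text
t: 13.37
ee_pos: [443.8, 69.4, 88.6]
orientation: [-0.062, -3.141, 0.0]
ft_force: [0.2, -1.3, -3.1]
width: 39.9
grasp_force: 29.9
```

>>> servo_tool:
  plan:
    - [1,[0,0,-1],0]
    - [1,[0,0,-1],0]
    - [1,[0,0,-1],0]

```text
t: 13.62
ee_pos: [443.8, 69.3, 87.6]
orientation: [-0.062, -3.141, 0.0]
ft_force: [-0.1, -0.0, -3.0]
width: 40.0
grasp_force: 29.9
```

>>> servo_tool:
  plan:
    - [1,[0,0,-1],0]
    - [1,[0,0,-1],0]
    - [1,[0,0,-1],0]

```text
t: 13.87
ee_pos: [444.0, 69.2, 86.9]
orientation: [0.062, 3.141, -0.0]
ft_force: [-1.4, -2.2, 2.3]
width: 39.9
grasp_force: 30.0
```

Contact at z = 87. I'll release and rise.

>>> servo_tool:
  plan:
    - [0,[0,0,0],0]
    - [0,[0,0,0],0]
    - [0,[0,0,0],0]
    - [0,[0,0,0],0]
    - [0,[0,0,0],0]
    - [0,[0,0,0],0]
    - [0,[0,0,5],0]
    - [0,[0,0,35],0]
    - [0,[0,0,70],0]
    - [0,[0,0,105],0]

```text
t: 14.7
ee_pos: [443.1, 69.2, 192.7]
orientation: [-0.062, -3.139, 0.001]
ft_force: [0.8, 0.6, 0.2]
width: 87.9
grasp_force: 0.0
```

>>> servo_tool:
  plan:
    - [0,[12,-36,0],0]
    - [0,[24,-72,0],0]
    - [0,[36,-108,0],1]
    - [0,[48,-144,0],2]
    - [0,[60,-180,0],2]
    - [0,[72,-216,-20],2]
    - [0,[84,-250,-45],2]
    - [0,[89,-264,-75],2]
    - [0,[89,-264,-75],2]
    - [0,[89,-264,-75],2]

```text
t: 15.53
ee_pos: [531.5, -194.8, 115.2]
orientation: [-0.011, -3.137, -0.003]
ft_force: [0.8, 0.6, 0.1]
width: 87.3
grasp_force: 0.0
```

```bash
python3 -c "
from h import *
look((533,-195,60),'w7')"
```

```text
t 15.53 pos [ 531.5 -194.8  115.2] yaw 179.6 q6 -1.94 w 87.3 F [0.8 0.6 0.1] 0.0
pred (322, 232) blob [9, 8, 28, 26, 559] [321.3 231.3] -> [ 532.5 -195.4   60. ]
```

View pics/w7.png

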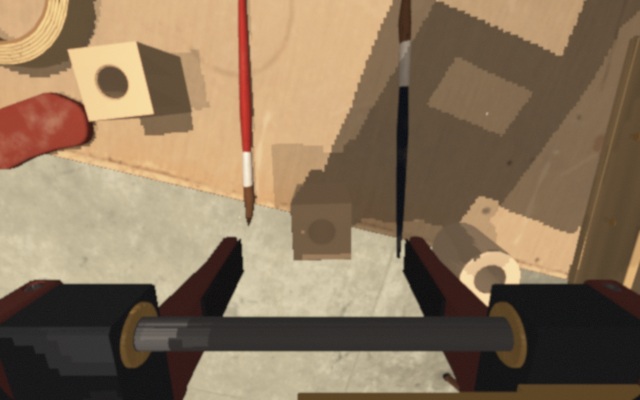

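The bore is at (321,231) against a predicted (322,232), and the prop is square between the fingers. I'll go down to z = 43.

>>> servo_tool:
  plan:
    - [0,[1,0,-25],0]
    - [0,[1,0,-50],0]
    - [0,[1,0,-72],0]
    - [0,[1,0,-72],0]
    - [1,[1,0,-72],0]
    - [1,[1,0,-72],0]
    - [1,[1,0,-72],0]
    - [1,[1,0,-72],0]
    - [1,[1,0,-72],0]
    - [1,[1,0,-72],0]

```text
t: 16.42
ee_pos: [534.3, -194.8, 45.5]
orientation: [0.008, 3.14, -0.001]
ft_force: [-0.3, -0.9, -0.1]
width: 51.2
grasp_force: 0.0
```

>>> servo_tool:
  plan:
    - [1,[0,0,0],0]
    - [1,[0,0,0],0]
    - [1,[0,0,0],0]
    - [1,[0,0,0],0]
    - [1,[0,0,0],0]
    - [1,[0,0,0],0]

```text
t: 16.92
ee_pos: [534.0, -194.8, 44.9]
orientation: [0.008, 3.141, -0.0]
ft_force: [-0.9, -0.3, 5.5]
width: 39.7
grasp_force: 29.9
```

>>> servo_tool:
  plan:
    - [1,[0,0,15],0]
    - [1,[0,0,45],0]
    - [1,[0,0,80],0]
    - [1,[0,5,115],0]
    - [1,[-2,25,145],1]
    - [1,[-5,55,165],2]
    - [1,[-8,90,170],3]
    - [1,[-11,125,170],3]
    - [1,[-14,160,170],3]
    - [1,[-17,195,170],3]

```text
t: 17.75
ee_pos: [516.2, 1.8, 214.6]
orientation: [0.074, -3.141, -0.0]
ft_force: [0.6, 0.1, -0.9]
width: 39.9
grasp_force: 29.9
```

>>> servo_tool:
  plan:
    - [1,[-3,35,0],0]
    - [1,[-6,70,0],0]
    - [1,[-9,105,0],0]
    - [1,[-12,140,0],0]
    - [1,[-15,170,0],0]
    - [1,[-18,195,0],0]
    - [1,[-19,209,0],0]
    - [1,[-19,213,0],0]
    - [1,[-19,213,0],0]
    - [1,[-19,213,0],0]

```text
t: 18.58
ee_pos: [497.8, 212.5, 214.4]
orientation: [0.075, -3.14, 0.001]
ft_force: [0.2, 0.4, -0.3]
width: 39.9
grasp_force: 29.9
```

>>> servo_tool:
  plan:
    - [1,[0,0,-25],0]
    - [1,[0,0,-55],0]
    - [1,[0,0,-85],0]
    - [1,[0,0,-105],0]
    - [1,[0,0,-115],0]
    - [1,[0,0,-115],0]
    - [1,[0,0,-115],0]

```text
t: 19.17
ee_pos: [498.3, 212.5, 99.9]
orientation: [0.073, -3.14, 0.0]
ft_force: [0.0, -1.1, -0.9]
width: 39.9
grasp_force: 29.9
```

```bash
python3 - <<'E'
from h import *
o=st(); im=ctrl.get_image('wrist')
cv2.imwrite('pics/w8.png',im)
E
```

```text
t 19.17 pos [498.3 212.5  99.9] yaw 182.7 q6 -1.24 w 39.9 F [ 0.  -1.1 -0.9] 29.9
```

View pics/w8.png

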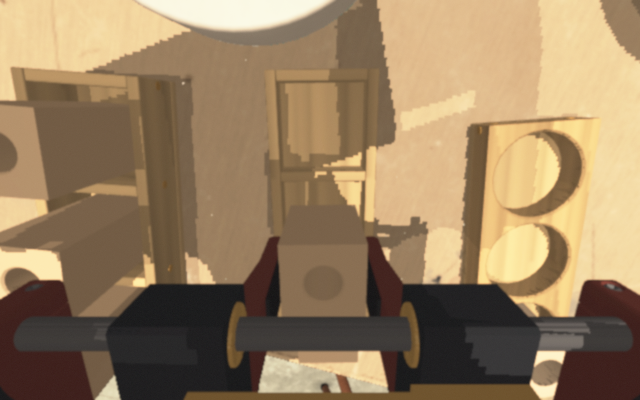

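The prop is centred over the middle cell (rim 267–378 px), and both tall props stand upright in their crate at left. Lowering.

>>> servo_tool:
  plan:
    - [1,[0,1,-18],0]
    - [1,[0,1,-32],0]
    - [1,[0,1,-40],0]
    - [1,[0,1,-43],0]
    - [1,[0,1,-44],0]
    - [1,[0,1,-45],0]
    - [1,[0,1,-45],0]
    - [1,[0,1,-45],0]

```text
t: 19.88
ee_pos: [498.3, 214.5, 55.3]
orientation: [-0.075, 3.14, 0.001]
ft_force: [0.3, 0.5, -1.0]
width: 40.3
grasp_force: 29.9
```

>>> servo_tool:
  plan:
    - [1,[0,0,-1],0]
    - [1,[0,0,-1],0]
    - [1,[0,0,-1],0]

```text
t: 20.13
ee_pos: [497.9, 214.4, 53.8]
orientation: [-0.075, 3.141, 0.0]
ft_force: [-0.1, -0.5, -0.3]
width: 39.6
grasp_force: 29.9
```

>>> servo_tool:
  plan:
    - [1,[0,0,-1],0]
    - [1,[0,0,-1],0]
    - [1,[0,0,-1],0]

```text
t: 20.38
ee_pos: [498.1, 214.4, 52.9]
orientation: [-0.075, 3.14, 0.0]
ft_force: [-1.1, 0.1, 3.9]
width: 39.9
grasp_force: 29.9
```

Contact at z = 53. I'll release and rise. Before the last short prop I'll check where the red object and the ring lie relative to its fingers.

>>> servo_tool:
  plan:
    - [0,[0,0,0],0]
    - [0,[0,0,0],0]
    - [0,[0,0,0],0]
    - [0,[0,0,0],0]
    - [0,[0,0,0],0]
    - [0,[0,0,0],0]
    - [0,[0,0,5],0]
    - [0,[0,0,40],0]
    - [0,[0,0,80],0]
    - [0,[0,0,120],0]

```text
t: 21.22
ee_pos: [497.0, 214.0, 173.6]
orientation: [0.075, -3.138, 0.001]
ft_force: [1.1, 0.7, 0.0]
width: 87.9
grasp_force: 0.0
```

```bash
python3 - <<'E'
from h import *
import pickle
c=cam('wrist',pickle.load(open('o2.pkl','rb')))
for z in(0,30):print(z,ray(c,np.array([(88,150),(70,117),(40,113),(100,20),(80,70)])/2+[150,50],z)[:,:2].round(0).tolist())
st()
E
```

```text
0 [[467.0, -375.0], [444.0, -386.0], [441.0, -407.0], [379.0, -357.0], [412.0, -375.0]]
30 [[465.0, -364.0], [444.0, -374.0], [441.0, -393.0], [383.0, -346.0], [414.0, -363.0]]
t 21.22 pos [497.  214.  173.6] yaw 182.7 q6 -1.23 w 87.9 F [1.1 0.7 0. ] 0.0
```

The red object lies at y < -364 and the ring's nearest edge is (383,-346). Gripping along x (yaw 96.5°) with the hand part open clears both.

>>> servo_tool:
  plan:
    - [0,[-4,-38,10],-7]
    - [0,[-8,-76,10],-14]
    - [0,[-12,-114,10],-21]
    - [0,[-16,-152,10],-28]
    - [0,[-20,-190,10],-35]
    - [0,[-24,-228,10],-42]
    - [0,[-28,-266,10],-49]
    - [0,[-32,-304,10],-56]
    - [0,[-36,-342,10],-63]
    - [0,[-40,-380,10],-70]

```text
t: 22.05
ee_pos: [457.3, -167.5, 183.2]
orientation: [1.748, 2.61, 0.0]
ft_force: [1.0, 0.7, -0.6]
width: 87.7
grasp_force: 0.0
```

>>> servo_tool:
  plan:
    - [0.25,[-5,-38,0],-7]
    - [0.25,[-10,-76,-10],-14]
    - [0.25,[-15,-114,-25],-16]
    - [0.25,[-19,-140,-40],-16]
    - [0.25,[-20,-151,-65],-16]
    - [0.25,[-20,-151,-65],-16]
    - [0.25,[-20,-151,-65],-16]
    - [0.25,[-20,-151,-65],-16]

```text
t: 22.72
ee_pos: [438.0, -316.0, 118.3]
orientation: [-2.087, -2.348, -0.0]
ft_force: [0.2, 0.5, -0.4]
width: 65.8
grasp_force: 0.0
```

```bash
python3 -c "
from h import *
look((437.7,-317.3,60),'w9')"
```

```text
t 22.72 pos [ 438.  -316.   118.3] yaw 96.7 q6 -0.76 w 65.8 F [ 0.2  0.5 -0.4] 0.0
pred (324, 228) blob [0, 0, 44, 35, 1000] [323.7 222.7] -> [ 436.7 -313.3   60. ]
```

View pics/w9.png

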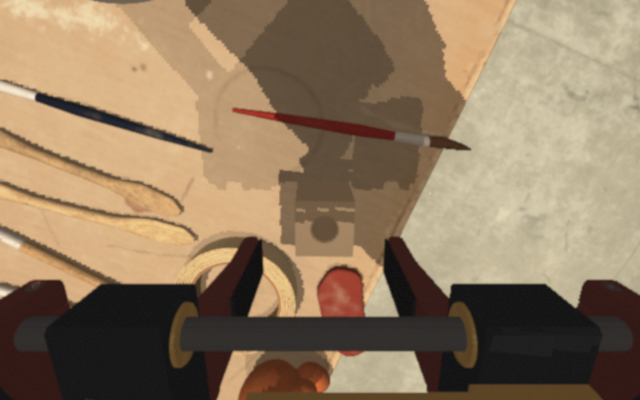

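The bore is at (324,230) against a predicted (324,228), and both fingers clear the ring and the red object. Going down and gripping.

>>> servo_tool:
  plan:
    - [0.25,[0,-1,-25],0]
    - [0.25,[0,-1,-50],0]
    - [0.25,[0,-1,-66],0]
    - [0.25,[0,-1,-74],0]
    - [0.25,[0,-1,-74],0]
    - [1,[0,-1,-74],0]
    - [1,[0,-1,-74],0]
    - [1,[0,-1,-74],0]
    - [1,[0,-1,-74],0]
    - [1,[0,-1,-74],0]

```text
t: 23.6
ee_pos: [438.5, -318.0, 44.6]
orientation: [2.086, 2.347, 0.0]
ft_force: [1.0, 0.6, 5.1]
width: 39.9
grasp_force: 29.9
```

>>> servo_tool:
  plan:
    - [1,[0,0,0],0]
    - [1,[0,0,0],0]
    - [1,[0,0,0],0]
    - [1,[0,0,0],0]

```text
t: 23.93
ee_pos: [438.5, -318.0, 44.6]
orientation: [2.087, 2.347, 0.0]
ft_force: [0.2, 1.1, 8.1]
width: 39.9
grasp_force: 29.9
```

>>> servo_tool:
  plan:
    - [1,[0,0,15],0]
    - [1,[0,0,45],0]
    - [1,[0,0,80],0]
    - [1,[0,5,115],7]
    - [1,[0,25,145],14]
    - [1,[0,55,165],21]
    - [1,[-1,90,170],28]
    - [1,[-1,125,170],35]
    - [1,[-2,160,170],42]
    - [1,[-2,195,170],49]

```text
t: 24.77
ee_pos: [435.1, -121.2, 214.0]
orientation: [0.918, 3.004, -0.0]
ft_force: [0.2, 0.2, -1.6]
width: 40.0
grasp_force: 29.9
```

>>> servo_tool:
  plan:
    - [1,[0,35,0],7]
    - [1,[0,70,0],14]
    - [1,[0,105,0],21]
    - [1,[0,140,0],28]
    - [1,[-1,175,0],35]
    - [1,[-1,210,0],37]
    - [1,[-2,245,0],37]
    - [1,[-3,280,0],37]
    - [1,[-3,310,0],37]
    - [1,[-3,328,0],37]

```text
t: 25.6
ee_pos: [432.5, 208.0, 213.8]
orientation: [-0.077, 3.14, 0.001]
ft_force: [0.6, 0.5, -2.3]
width: 39.7
grasp_force: 29.9
```

>>> servo_tool:
  plan:
    - [1,[0,5,0],0]
    - [1,[0,5,-25],0]
    - [1,[0,5,-55],0]
    - [1,[0,5,-85],0]
    - [1,[0,5,-105],0]
    - [1,[0,5,-115],0]
    - [1,[0,5,-115],0]
    - [1,[0,5,-115],0]

```text
t: 26.27
ee_pos: [433.0, 209.9, 98.8]
orientation: [0.074, -3.14, 0.001]
ft_force: [-0.4, -0.1, -2.5]
width: 39.6
grasp_force: 29.9
```

```bash
python3 - <<'E'
from h import *
o=st(); im=ctrl.get_image('wrist')
cv2.imwrite('pics/w10.png',im)
E
```

```text
t 26.27 pos [433.  209.9  98.8] yaw 182.7 q6 -1.19 w 39.6 F [-0.4 -0.1 -2.5] 29.9
```

View pics/w10.png

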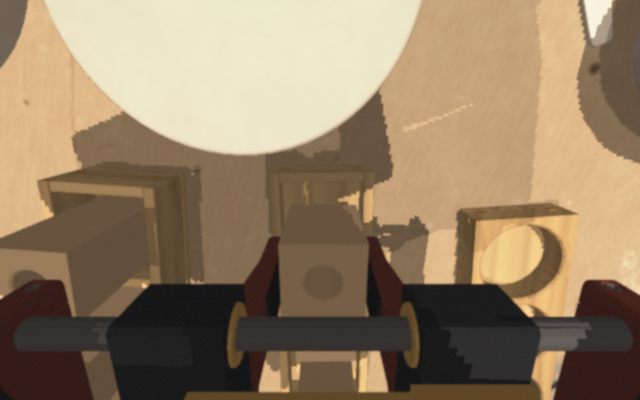

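The prop is centred over the near cell (rim 270–373 px). Contact is expected at about z = 52.6.

>>> servo_tool:
  plan:
    - [1,[0,1,-18],0]
    - [1,[0,1,-32],0]
    - [1,[0,1,-40],0]
    - [1,[0,1,-43],0]
    - [1,[0,1,-44],0]
    - [1,[0,1,-44],0]
    - [1,[0,1,-44],0]
    - [1,[0,1,-44],0]

```text
t: 26.98
ee_pos: [433.3, 211.5, 55.3]
orientation: [-0.075, 3.14, 0.001]
ft_force: [0.1, -0.1, -2.1]
width: 39.7
grasp_force: 29.9
```

>>> servo_tool:
  plan:
    - [1,[0,0,-1],0]
    - [1,[0,0,-1],0]
    - [1,[0,0,-1],0]

```text
t: 27.23
ee_pos: [432.9, 211.4, 53.8]
orientation: [-0.075, 3.141, 0.0]
ft_force: [-0.3, 0.6, -1.9]
width: 39.8
grasp_force: 29.9
```

>>> servo_tool:
  plan:
    - [1,[0,0,-1],0]
    - [1,[0,0,-1],0]
    - [1,[0,0,-1],0]

```text
t: 27.48
ee_pos: [433.0, 211.4, 52.7]
orientation: [-0.075, 3.141, 0.0]
ft_force: [-0.5, -0.0, -0.3]
width: 39.8
grasp_force: 29.9
```

>>> servo_tool:
  plan:
    - [1,[0,0,-1],0]
    - [1,[0,0,-1],0]
    - [1,[0,0,-1],0]

```text
t: 27.73
ee_pos: [433.0, 211.4, 52.6]
orientation: [-0.075, 3.14, 0.0]
ft_force: [-3.3, -2.1, 14.0]
width: 39.9
grasp_force: 29.9
```

It is seated at +14 N. I'll release, rise and go to the round prop.

>>> servo_tool:
  plan:
    - [0,[0,0,0],0]
    - [0,[0,0,0],0]
    - [0,[0,0,0],0]
    - [0,[0,0,0],0]
    - [0,[0,0,0],0]
    - [0,[0,0,0],0]
    - [0,[0,0,5],0]
    - [0,[0,0,40],0]
    - [0,[0,0,80],0]
    - [0,[0,0,120],0]

```text
t: 28.57
ee_pos: [432.0, 210.9, 172.6]
orientation: [0.075, -3.138, 0.002]
ft_force: [0.5, 1.4, 1.4]
width: 87.9
grasp_force: 0.0
```

>>> servo_tool:
  plan:
    - [0,[16,-34,10],0]
    - [0,[32,-68,10],0]
    - [0,[48,-102,10],0]
    - [0,[64,-136,10],0]
    - [0,[80,-170,10],0]
    - [0,[96,-204,10],0]
    - [0,[112,-238,0],0]
    - [0,[128,-272,-20],0]
    - [0,[136,-289,-50],0]
    - [0,[136,-289,-55],0]

```text
t: 29.4
ee_pos: [568.4, -80.9, 113.3]
orientation: [0.069, -3.138, -0.0]
ft_force: [-0.2, -0.1, -0.0]
width: 87.8
grasp_force: 0.0
```

>>> servo_tool:
  plan:
    - [0,[0,0,0],0]
    - [0,[0,0,0],0]
    - [0,[0,0,0],0]

```text
t: 29.65
ee_pos: [569.0, -76.7, 117.9]
orientation: [-0.076, 3.14, -0.0]
ft_force: [-0.2, 0.5, 0.6]
width: 87.7
grasp_force: 0.0
```

```bash
python3 -c "
from h import *
look((569,-77.5,60),'w11')"
```

```text
t 29.65 pos [569.  -76.7 117.9] yaw 182.8 q6 -1.77 w 87.7 F [-0.2  0.5  0.6] 0.0
pred (321, 228) blob [0, 0, 44, 40, 1721] [320.5 226.8] -> [568.3 -77.9  60. ]
```

View pics/w11.png

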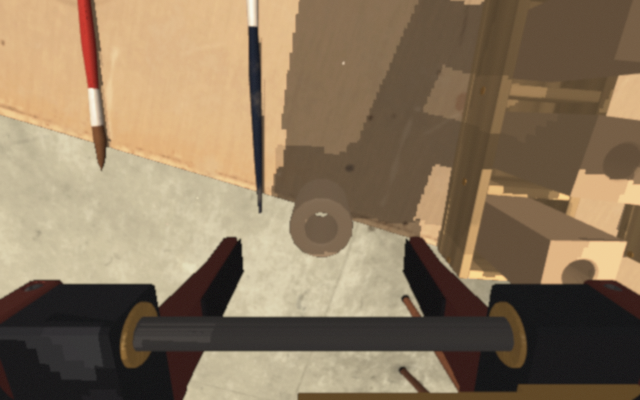

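The round prop is centred at (321,227), as predicted. Down and grip.

>>> servo_tool:
  plan:
    - [0,[0,-1,-25],0]
    - [0,[0,-1,-50],0]
    - [0,[0,-1,-66],0]
    - [0,[0,-1,-74],0]
    - [0,[0,-1,-74],0]
    - [1,[0,-1,-74],0]
    - [1,[0,-1,-74],0]
    - [1,[0,-1,-74],0]
    - [1,[0,-1,-74],0]
    - [1,[0,-1,-74],0]

```text
t: 30.53
ee_pos: [569.4, -78.7, 43.5]
orientation: [-0.075, 3.139, -0.0]
ft_force: [-0.3, -0.5, 0.1]
width: 57.8
grasp_force: 0.0
```

>>> servo_tool:
  plan:
    - [1,[0,0,0],0]
    - [1,[0,0,0],0]
    - [1,[0,0,0],0]
    - [1,[0,0,0],0]
    - [1,[0,0,0],0]
    - [1,[0,0,0],0]

```text
t: 31.03
ee_pos: [569.0, -78.7, 42.9]
orientation: [-0.075, 3.14, -0.0]
ft_force: [-0.7, -0.2, 4.0]
width: 43.2
grasp_force: 30.0
```

>>> servo_tool:
  plan:
    - [1,[0,0,15],0]
    - [1,[0,0,45],0]
    - [1,[0,0,80],0]
    - [1,[0,5,115],0]
    - [1,[-2,25,145],1]
    - [1,[-5,55,165],2]
    - [1,[-8,90,170],3]
    - [1,[-12,125,170],4]
    - [1,[-16,160,170],4]
    - [1,[-20,195,170],4]

```text
t: 31.87
ee_pos: [548.2, 117.8, 212.6]
orientation: [0.184, -3.136, 0.0]
ft_force: [0.5, 0.2, -1.5]
width: 42.8
grasp_force: 30.0
```

>>> servo_tool:
  plan:
    - [1,[-4,35,0],0]
    - [1,[-8,70,0],0]
    - [1,[-12,105,0],0]
    - [1,[-16,140,0],0]
    - [1,[-19,175,0],0]
    - [1,[-22,205,0],0]
    - [1,[-25,230,0],0]
    - [1,[-27,244,0],0]
    - [1,[-27,249,0],0]
    - [1,[-27,249,0],0]

```text
t: 32.7
ee_pos: [521.6, 365.7, 212.1]
orientation: [0.186, -3.135, 0.001]
ft_force: [1.3, 0.0, -1.5]
width: 43.3
grasp_force: 30.0
```

>>> servo_tool:
  plan:
    - [1,[0,0,-25],0]
    - [1,[0,0,-55],0]
    - [1,[0,0,-85],0]
    - [1,[0,0,-105],0]
    - [1,[0,0,-115],0]
    - [1,[0,0,-115],0]
    - [1,[0,0,-115],0]

```text
t: 33.28
ee_pos: [522.4, 364.5, 97.9]
orientation: [0.183, -3.136, 0.001]
ft_force: [0.8, -0.2, -1.8]
width: 43.0
grasp_force: 30.0
```

```bash
python3 - <<'E'
from h import *
o=st(); im=ctrl.get_image('wrist')
cv2.imwrite('pics/w12.png',im)
E
```

```text
t 33.28 pos [522.4 364.5  97.9] yaw 186.7 q6 -1.1 w 43.0 F [ 0.8 -0.2 -1.8] 30.0
```

View pics/w12.png

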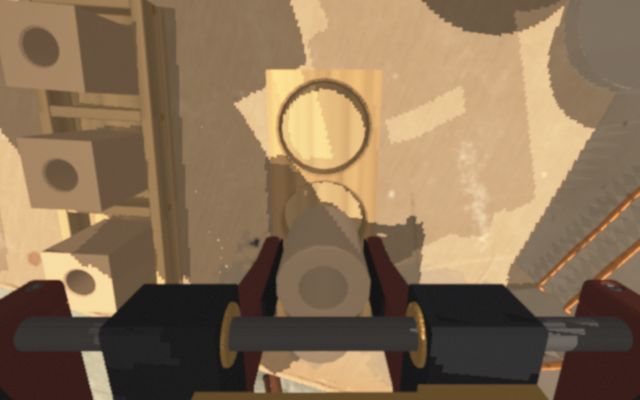

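The three short props stand upright in their crate at left, and the round prop is centred over the middle hole (285–367 px). Contact is expected at about z = 51.

>>> servo_tool:
  plan:
    - [1,[0,0,-18],0]
    - [1,[0,0,-32],0]
    - [1,[0,0,-40],0]
    - [1,[0,0,-43],0]
    - [1,[0,0,-44],0]
    - [1,[0,0,-45],0]
    - [1,[0,0,-45],0]
    - [1,[0,0,-45],0]

```text
t: 34.0
ee_pos: [522.2, 365.6, 53.2]
orientation: [-0.184, 3.135, 0.001]
ft_force: [-0.7, 0.3, -1.3]
width: 43.3
grasp_force: 30.0
```

>>> servo_tool:
  plan:
    - [1,[0,0,-1],0]
    - [1,[0,0,-1],0]
    - [1,[0,0,-1],0]

```text
t: 34.25
ee_pos: [521.9, 365.4, 51.8]
orientation: [-0.184, 3.136, 0.0]
ft_force: [-0.6, -0.8, -1.2]
width: 43.1
grasp_force: 30.0
```

>>> servo_tool:
  plan:
    - [1,[0,0,-1],0]
    - [1,[0,0,-1],0]
    - [1,[0,0,-1],0]

```text
t: 34.5
ee_pos: [522.1, 365.5, 51.0]
orientation: [-0.184, 3.136, 0.0]
ft_force: [-0.4, 0.4, 2.1]
width: 43.1
grasp_force: 30.0
```

Contact at z = 51. I'll release, rise and check from above.

>>> servo_tool:
  plan:
    - [0,[0,0,0],0]
    - [0,[0,0,0],0]
    - [0,[0,0,0],0]
    - [0,[0,0,0],0]
    - [0,[0,0,0],0]
    - [0,[0,0,0],0]
    - [0,[0,0,5],0]
    - [0,[0,0,40],0]
    - [0,[0,0,80],0]
    - [0,[0,0,120],0]

```text
t: 35.33
ee_pos: [521.2, 364.9, 171.5]
orientation: [0.184, -3.134, 0.002]
ft_force: [0.3, 0.7, 0.1]
width: 87.9
grasp_force: 0.0
```

>>> servo_tool:
  plan:
    - [0,[0,-30,40],0]
    - [0,[0,-60,80],0]
    - [0,[0,-90,110],0]
    - [0,[0,-120,150],0]
    - [0,[0,-150,170],0]
    - [0,[0,-150,170],0]
    - [0,[0,-150,170],0]
    - [0,[0,-150,170],0]

```text
t: 36.0
ee_pos: [522.0, 215.1, 341.0]
orientation: [-0.182, 3.135, 0.001]
ft_force: [-0.1, 0.1, -0.2]
width: 88.1
grasp_force: 0.0
```

```bash
python3 - <<'E'
from h import *
o=st(); im=ctrl.get_image('wrist')
cv2.imwrite('pics/w13.png',im)
print(proj(cam('wrist',o),[[443,69,108],[508,66,108],[433,211,68],[498,214,68],[522,365,68]]).round().tolist())
E
```

```text
t 36.0 pos [522.  215.1 341. ] yaw 186.6 q6 -1.32 w 88.1 F [-0.1  0.1 -0.2] 0.0
[[199.0, 90.0], [196.0, 148.0], [327.0, 97.0], [323.0, 150.0], [435.0, 181.0]]
```

View pics/w13.png

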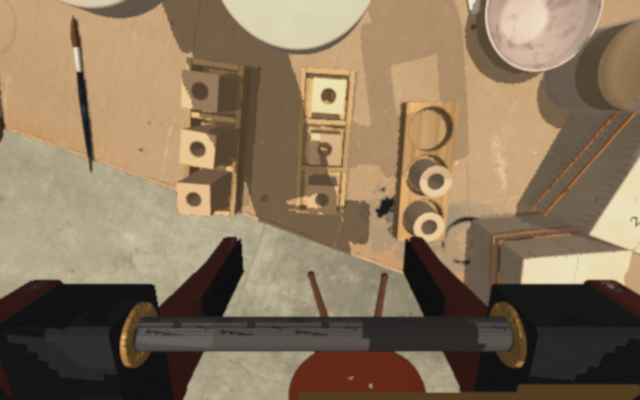

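All five stand upright in their cells: tall (199,91) and (197,149), short (328,96) and (324,149), round (435,181). These match the predicted pixels.

```bash
python3 -c "
from workcell import ctrl
print(ctrl.close_job())"
```

```text
the job is handed in; nothing more can be done
None
```

All five loose props are in empty cells with their own kind, each set down on the cell floor before release and seen upright from above; the job was handed in at about 36 s of the 136 s allowed, with no verdict returned.

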